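# Set the rib sander's click dial four clicks on and confirm

### The arm

A 7-joint arm with a two-finger parallel gripper is mounted at the origin on the work surface. World frame = base frame: x ahead of the robot, y to its left, z up, the work surface at z = 0. Lengths are in m, angles in rad, forces in N, time in s.
With the tool pointing down it reaches from about 0.425 to 0.925 m from the base axis. Payload 6.8 kg.
Tool frame: the origin (TCP) lies on the centre line of the jaws, within the pads' length; the fingertips stand 25 mm ahead of it and the grasp point (between the pads) lies 6 mm ahead of it; z points along the fingers, y is the line along which they close (so a half turn about z gives the same grasp; the last joint's range is limited). The gripper opens to 85 mm and grips with 20 to 120 N. Pads are 22 mm wide; open, the fingers measure 114 mm over their backs; the gripper's body (76 mm by 85 mm) begins 54 mm behind the grasp point. The pads swing forward as they close: fully open they stand 13 mm farther back than shut.
Start: joints at [-1.241, 0.477, 0.022, 1.555, -0.011, 1.109, -0.083], TCP at [0.286, 0.611, 0.256] pointing down, gripper open.
Joint ranges: [-2.96, 2.96], [-0.34, 2.1], [-1.41, 1.46], [0.24, 2.44], [-1.37, 4.51], [0.17, 1.92], [-2.96, 2.96]. Speed limits (rad/s): [2.39, 2.39, 3.14, 3.14, 3.14, 3.14, 3.14].

### API

Orientations are given as a unit quaternion [x, y, z, w].
In Python, from workcell import state, grab_frame, calibration, sign_off, spot_in, regions_of gives the robot as it stands.
- The arm moves only by the tool carry_out, never from a script. Its argument "steps" is text: rows parted by semicolons, each of 7 numbers parted by spaces: the turn, a rotation vector about the tool's x, y, z normalised to -1 to 1, where 1 is 4 degrees, then the shift along the tool's x, y, z normalised to -1 to 1, where 1 is 0.025 m, then the closure, from -1 (fully open) to 1 (shut), so that 0 is half open. In form: rx ry rz tx ty tz hand; .... A call has 1 to 10 rows; each row shifts and turns the commanded pose from where the row before left it, along the tool's axes as they then stand; what a row does not reach is not made up. A row lasts 1/12 s, in which the tool goes at most 41.7 mm and 7.16 degrees, less where a joint would pass 70% of its speed; a pose out of reach is approached as far as the arm can. A call with a number of a shift or a turn outside -1 to 1 is refused whole. A call with a gripper value outside its range is refused whole. The fingers move at their own pace and stop on an object; "squeeze" is the grip in N (left out, the last holds). Time passes only in rows, so rows that do not move let the fingers close. It gives the time, the measured TCP pose, the force, the opening and the grip force at its end, in the units of the state.
- state(): the state, without advancing time (a new reading comes with each control period).
- grab_frame(name): name is "scene" or "top" or "wrist"; returns (picture, depth): 480x640x3 uint8, red, green, blue; 480x640 float32, m along the optical axis (not along the pixel's ray), 0 where there is no reading.
- calibration(name): a dict with "K" (3x3 intrinsics, pixels), "k1" (the pictures are not rectified: a ray, as slopes to the right and down, at radius r is drawn at 1 + k1 r^2 times it, then the intrinsics apply), "camera_from_world" (4x4, takes a point from world to camera coordinates); the wrist camera has in their place "mount" (4x4, takes a point from camera to tool coordinates, whose origin is the TCP and whose axes are the flange's). Camera axes: x right, y down, z forward; pixel columns grow to the right and rows downward; lengths in m; the calibration is good to about 2 mm. A picture is of the moment at which its call begins: read the wrist's pose just before it. calibration takes no time and is no camera call.
- sign_off(): hands the job in; it is judged then, once.
Trained networks look in the newest picture that a camera, given by its name, has taken for a name from the list of things; names that differ only in an ending like _2 or _b are one class to them, and where a whole thing is asked for, a point or a joint stands for the part that bears it (a point fixed in the world has none). Each returns a list of dicts, best first, with "score" (0 to 1); they miss things now and then, are a little off and sometimes report something else, mostly with a low value. They report only what shows in the picture. A call takes as long as a camera call.
- spot_in(camera, label): "uv" ([column, row] in pixels, amid what is visible of it).
- regions_of(camera, label): "mask" (480x640 bool, what is visible of it) and "uv" ([column, row] in pixels, amid what is visible of it).
The state is a dict: "time": time; "joints": joint angles; "joint_vel": joint speeds; "tau": joint torques, N m; "tool_pos": TCP position; "ee_rot": TCP orientation; "wrist_force": force on the tool from outside, world axes, zero at the start; "ft_torque": the same for the moment, N m; "opening": opening from 0.0 (shut) to 1.0 (fully open); "grip_force": force on a finger pad.
Only numpy, scipy, OpenCV 4.12 (cv2) and the standard library are available. Lean on these libraries where they do the work, as an engineer would, in place of code of your own. Each camera call takes 0.05 s, during which the arm holds its last target. There are 200 camera calls.

### The job

On the rib sander's grey setting console, push the fin of the click-stop dial round with your fingertips, clockwise as seen from above, by exactly four clicks from where it stands, never past the fourth and never backwards. Only then press the round confirm button fully down with a fingertip, let it come back up, and draw clear. Pinch and lift nothing, and leave the loose tools and parts lying around the console where they are.

Things in the scene. Friction and masses are not known exactly. Their poses are not given: they have to be found in the camera images.
- console: Grey steel setting console fixed to the cart top: box 150 (its x) by 280 (its y) by 45 mm high, its top face 45 mm above the cart top. Origin: centre of its underside; its x axis points away from the robot when its yaw is 0. The dial's axis stands 65 mm to its +y side, the button 90 mm to its -y side and 10 mm to its -x side.
- dial (a joint): Dial angle in rad, 0 at the start, growing clockwise seen from above. 12 click stops a turn, 0.5236 rad (30 deg) apart, one at 0; no end stop within 5 clicks. Between stops it resists with up to 0.15 to 0.35 N m (4 to 10 N at 36 mm radius); past halfway it snaps on to the next stop by itself, damped, ahead of the finger. Let go, it settles within 0.02 rad of a stop. Four clicks: 2.094 rad.
- dial_centre (a point): Centre of the dial's upper face, on its vertical axis, 66 mm above the cart top. The dial is an aluminium disc with knurled rim, 115 mm across, 18 mm thick, with a hub 20 mm across and 6 mm high in the middle. The point turns with the dial: x points from the axis out along the fin, z up. The fin may stand in any direction at the start.
- bezel: Fixed dark disc under the dial, 128 mm across, 3 mm thick, with 12 white tick marks round the dial, one at each click stop; at the start the fin points at one. Origin on the dial's axis, on the console's top.
- fin_mid (a point): Centre of the fin that the dial is pushed by: a black ebony-like upright plate on the disc, running radially from 16 to 52 mm from the axis, 14 mm thick, 28 mm high above the disc (its top is 94 mm above the cart top); the point is 34 mm from the axis and 14 mm above the disc. Axes as for dial_centre.
- fin_trail: The fin's anticlockwise half (7 mm thick), whose outer face is pushed to turn the dial clockwise. Origin at the middle of its underside. Forces on both halves at once mean that the fin is being pinched.
- fin_lead: The fin's clockwise half (7 mm thick). Origin at the middle of its underside.
- confirm (a joint): Travel of the confirm button in m: 0 up, 0.006 fully down; it takes about 5 N to press it down and a spring brings it back up.
- confirm_top (a point): Middle of the top of the confirm button: a plain round aluminium button 32 mm across in a low black round housing (48 mm across, 12 mm high) on the console's other end; when up its top is 67 mm above the cart top; it is pressed straight down. The point moves with it.
- bass_bar: Bystander, loose: spruce bass bar, 270 mm long, 14 mm wide, 20 mm high, lying along its y axis. Origin under its middle.
- tailpiece: Bystander, loose: dark rosewood violin tailpiece, 112 by 44 by 9 mm, lying along its x axis. Origin on its underside.
- neck_gauge: Bystander, loose: steel neck gauge with knurled round grip, 130 mm long, 22 mm across, lying along its x axis. Origin on its underside.
- weight: Bystander, loose: cylindrical bronze bench weight, 48 mm across, 45 mm high, upright. Origin: centre of its underside.

How it is judged:
On the way, in this order (a step that is already met when the one before it is completed fails the run):
1. the dial rests at the fourth click (value of joint dial between 1.9744 and 2.2144 rad and velocity of joint dial between -0.1 and 0.1 rad/s), for 0.3 s.
2. the confirm button is pressed down with the dial at the fourth click (value of joint dial between 1.9744 and 2.2144 rad and value of joint confirm above 0.0048 m), for 0.05 s.
At the end, for the whole second after the job is handed in: The dial rests at the fourth click clockwise from its start (2.094 rad, within 0.12), and the confirm button, having been pressed down at least 4.8 of its 6 mm after that, is up again (within 1.5 mm) (all of step 1 and value of joint confirm below 0.0015 m); the robot touches nothing.
It fails at once if the dial is turned past the fourth click (beyond 2.33 rad) (value of joint dial above 2.33 rad).
It fails at once if the dial is turned backwards by half a click (0.26 rad) (value of joint dial below -0.26 rad).
It fails at once if the button is pressed (over 3 mm) before the dial has come to the fourth click (value of joint confirm above 0.003 m and value of joint dial below 1.9744 rad).
It fails at once if the fin is pinched (over 1.5 N on both its faces at once) (contact force between the fingers and fin_trail above 1.5 N and contact force between the fingers and fin_lead above 1.5 N).
It fails at once if a loose bystander is moved more than 15 mm or lifted (distance of any of bass_bar, tailpiece, neck_gauge, weight from where it was at the start of the episode above 0.015 m).
It also fails if it takes over 51 s, if anything falls off the work surface, if the arm or the gripper's body presses on something with over 40 N, if the wrist force passes 120 N, or if a joint passes its speed limit or range.

## Working session

There is one attempt and no reset: what is moved stays moved. The work goes in short steps, Python scripts to look and compute and a tool call to move; the robot and the scene stay as the last step left them, time stands still between calls to the robot, and variables do not carry over. Pictures are saved under pics/ and viewed, at most 10 in all, crops included, and the job is handed in when it is done.

Besides the shell and the picture viewer there is one more tool, called by a JSON object that holds its "api" and its "payload", one argument or row to a line. carry_out: Moves the arm, as the interface text tells. Scaled input: -1 to 1 covers 0.025 m each way for a shift and 4 degrees each way for a turn. Its arguments: {"type":"object","properties":{"steps":{"type":"string"},"squeeze":{"type":"number"}},"required":["steps"]}

```bash
mkdir -p pics
cat > h.py <<'E'
import numpy as np, cv2
from scipy.spatial.transform import Rotation as R
from workcell import *
def cam(name,s=None):
    c=calibration(name); K=np.array(c["K"])
    if name=="wrist":
        T=np.eye(4);T[:3,:3]=R.from_quat(s["ee_rot"]).as_matrix();T[:3,3]=s["tool_pos"]
        W=T@np.array(c["mount"])
    else: W=np.linalg.inv(np.array(c["camera_from_world"]))
    return K,c["k1"],W
def und(uv,K,k1):
    d=np.array([(uv[0]-K[0,2])/K[0,0],(uv[1]-K[1,2])/K[1,1]]);r=d.copy()
    for _ in range(20): r=d/(1+k1*(r@r))
    return r
def at_z(uv,z,cm):
    K,k1,W=cm; r=und(uv,K,k1); d=W[:3,:3]@np.array([r[0],r[1],1]); o=W[:3,3]
    return o+d*(z-o[2])/d[2]
def at_depth(uv,dep,cm):
    K,k1,W=cm; r=und(uv,K,k1); return W[:3,:3]@(np.array([r[0],r[1],1])*dep)+W[:3,3]
def cloud(mask,dep,cm):
    return np.array([at_depth((u,v),dep[v,u],cm) for v,u in np.argwhere(mask&(dep>0))])
E
python3 - <<'E'
from h import *
s=state();print(s)
p,d=grab_frame("top");cv2.imwrite("pics/top.png",p[:,:,::-1])
cm=cam("top");print(cm[2][:3,3])
Z=dict(console=.045,dial=.066,dial_centre=.066,bezel=.048,fin_mid=.094,fin_trail=.094,fin_lead=.094,confirm_top=.067,bass_bar=.02,tailpiece=.009,neck_gauge=.022,weight=.045)
for n,z in Z.items():
    for r in regions_of("top",n)[:2]:
        uv=r["uv"];u,v=map(int,uv);print(n,round(r["score"],2),uv,r["mask"].sum(),at_z(uv,z,cm).round(4),at_depth(uv,d[v,u],cm).round(4))
E
```

```text
{'time': 0.0, 'joints': array([-1.2410913 ,  0.47778667,  0.02236255,  1.55646581, -0.01152567,
        1.10928838, -0.08310524]), 'joint_vel': array([ 0.00020589,  0.00024652,  0.00090997,  0.00152884, -0.00024152,
        0.0002483 ,  0.00158166]), 'tau': array([ 2.90446669e-04, -5.96472967e+01,  1.60828885e+00, -2.81193334e+01,
        1.25757518e-02,  9.57451179e-03,  3.39736653e-05]), 'tool_pos': array([0.28595172, 0.61083021, 0.25532905]), 'ee_rot': array([ 2.17165937e-01,  9.76134278e-01, -8.99537154e-04, -1.37311320e-04]), 'wrist_force': array([-0.57399705, -0.18733225, -0.65392651]), 'ft_torque': array([ 0.05570767, -0.00605261,  0.02665471]), 'grip_force': 0.0, 'opening': 1.0018489199708993}
[0.5263015  0.03764005 0.87803572]
console 0.91 [395.0, 240.6] 9622 [ 0.5885 -0.0581  0.045 ] [ 0.5887 -0.0584  0.0424]
console 0.3 [380.5, 176.3] 1204 [ 0.704 -0.033  0.045] [ 0.7095 -0.0351  0.0194]
dial 0.83 [334.9, 244.9] 3313 [0.5789 0.0478 0.066 ] [0.5784 0.0477 0.0737]
dial_centre 0.7 [335.6, 242.5] 3353 [0.583  0.0467 0.066 ] [0.5827 0.0466 0.0706]
bezel 0.65 [332.4, 243.1] 4066
[... 324 characters left out ...]
954 0.094 ] [0.7188 0.2054 0.0442]
confirm_top 0.58 [425.9, 243.2] 264 [ 0.5827 -0.1083  0.067 ] [ 0.5828 -0.1086  0.065 ]
confirm_top 0.18 [332.1, 262.6] 82 [0.5483 0.0525 0.067 ] [0.5475 0.052  0.0942]
bass_bar 0.95 [378.1, 175.6] 1205 [ 0.7107 -0.0307  0.02  ] [ 0.7109 -0.0307  0.019 ]
bass_bar 0.59 [491.8, 262.3] 857 [ 0.5523 -0.2337  0.02  ] [ 0.5524 -0.2351  0.0157]
tailpiece 0.96 [268.2, 273.0] 1192 [0.5299 0.1714 0.009 ] [0.5299 0.1714 0.0088]
tailpiece 0.57 [329.7, 245.3] 4050 [0.5818 0.0582 0.009 ] [0.5777 0.0567 0.0721]
neck_gauge 0.71 [491.9, 264.0] 835 [ 0.5492 -0.2332  0.022 ] [ 0.5493 -0.2343  0.0184]
weight 0.97 [249.9, 166.4] 654 [0.7219 0.2032 0.045 ] [0.722  0.2032 0.0447]
```

View pics/top.png

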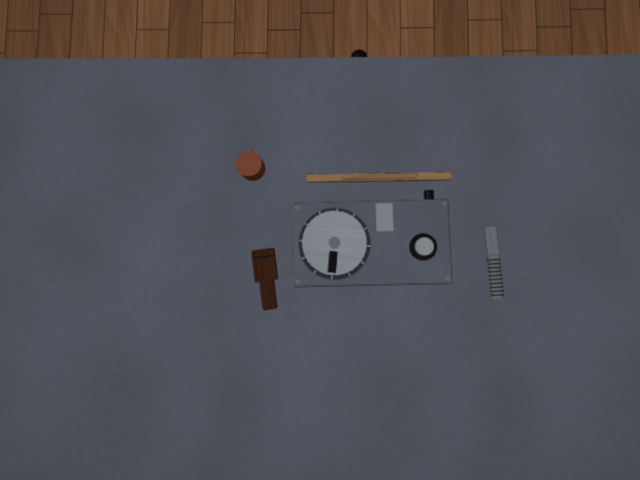

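The top view shows the console about square to the world axes. The dial is at about (334,242) with its fin pointing down to (332,262), towards the robot. The button is at (424,246), the weight and tailpiece lie to the left, the bass bar beyond and the gauge to the right. I'll move over the console for a closer look.

{"api": "carry_out", "payload": {
  "steps": "0 0 0 -0.95 -0.79 0 1;0 0 0 -0.95 -0.79 0 1;0 0 0 -0.95 -0.79 0 1;0 0 0 -0.95 -0.79 0 1;0 0 0 -0.95 -0.79 0 1;0 0 0 -0.95 -0.79 0 1;0 0 0 -0.95 -0.79 0 1;0 0 0 -0.95 -0.79 0 1;0 0 0 -0.95 -0.79 0 1;0 0 0 -0.95 -0.79 0 1",
  "squeeze": 20
}}

```text
time: 1.48
tool_pos: [0.418, 0.3304, 0.2566]
ee_rot: [0.217, 0.976, 0.0, 0.0]
wrist_force: [1.0, 0.3, 0.1]
opening: -0.004
grip_force: 0.0
```

{"api": "carry_out", "payload": {
  "steps": "0 0 0 -0.95 -0.79 0 1;0 0 0 -0.95 -0.79 0 1;0 0 0 -0.95 -0.79 0 1;0 0 0 -0.95 -0.79 0 1;0 0 0 -0.95 -0.79 0 1;0 0 0 -0.95 -0.79 0 1;0 0 0 -0.95 -0.79 0 1;0 0 0 -0.95 -0.79 0 1;0 0 1 0 0 0 1;0 0 1 0 0 0 1"
}}

```text
time: 2.32
tool_pos: [0.5235, 0.1055, 0.2566]
ee_rot: [0.289, 0.957, -0.0, 0.0]
wrist_force: [-0.0, 0.7, -0.3]
opening: -0.001
grip_force: 0.0
```

{"api": "carry_out", "payload": {
  "steps": "0 0 1 0 0 0 1;0 0 1 0 0 0 1;0 0 1 0 0 0 1;0 0 1 0 0 0 1;0 0 1 0 0 0 1;0 0 1 0 0 0 1;0 0 1 0 0 0 1;0 0 1 0 0 0 1;0 0 1 0 0 0 1;0 0 1 0 0 0 1"
}}

```text
time: 3.15
tool_pos: [0.5227, 0.1082, 0.2565]
ee_rot: [0.597, 0.802, 0.0, 0.0]
wrist_force: [0.6, 0.2, 0.0]
opening: -0.005
grip_force: 0.0
```

{"api": "carry_out", "payload": {
  "steps": "0 0 1 0 0 0 1;0 0 1 0 0 0 1;0 0 1 0 0 0 1;0 0 1 0 0 0 1;0 0 0 0 0 0 1;0 0 0 0 0 0 1"
}}

```text
time: 3.65
tool_pos: [0.5226, 0.1082, 0.2564]
ee_rot: [0.701, 0.714, 0.0, 0.0]
wrist_force: [0.4, 0.7, 0.1]
opening: 0.001
grip_force: 0.0
```

Run:
```python
from h import *
s=state();print(s["time"],s["joints"].round(3),s["tool_pos"],R.from_quat(s["ee_rot"]).as_matrix().round(3).tolist())
p,d=grab_frame("wrist");cv2.imwrite("pics/w1.png",p[:,:,::-1])
cm=cam("wrist",s)
for n,z in dict(dial=.066,bezel=.048,fin_mid=.094,confirm_top=.067).items():
    for r in regions_of("wrist",n)[:2]:
        uv=r["uv"];u,v=map(int,uv);print(n,round(r["score"],2),uv,r["mask"].sum(),at_z(uv,z,cm).round(4),at_depth(uv,d[v,u],cm).round(4))
```

```text
3.65 [-0.687  0.254  0.438  1.917 -0.128  0.997 -0.174] [0.52263213 0.10823802 0.2564148 ] [[-0.018, 1.0, 0.0], [1.0, 0.018, 0.0], [0.0, 0.0, -1.0]]
dial 0.68 [397.3, 281.4] 12970 [0.5865 0.0557 0.066 ] [0.5864 0.056  0.0667]
bezel 0.75 [393.5, 274.7] 15212 [0.5866 0.0547 0.048 ] [0.5827 0.0621 0.0676]
fin_mid 0.68 [394.8, 279.8] 13001 [0.5786 0.068  0.094 ] [0.584  0.0577 0.0677]
confirm_top 0.46 [324.3, 127.2] 5616 [0.5246 0.1754 0.067 ] [0.5253 0.1751 0.0095]
```

View pics/w1.png

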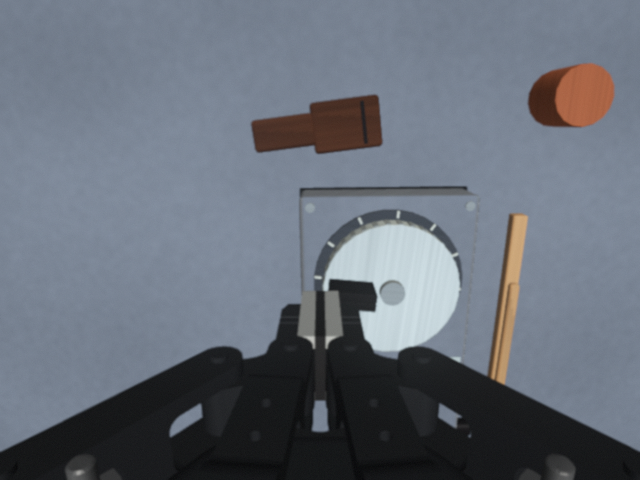

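The wrist picture shows the dial disc with its hub at (392,293) and the fin at about (352,293), partly hidden by the fingertips at (320,300). I'll move to the trailing (-y) side and measure again from there.

{"api": "carry_out", "payload": {
  "steps": "0 0 0 -1 0.2 0 1;0 0 0 -1 0.2 0 1;0 0 0 -1 0.2 0 1;0 0 0 -1 0.2 0 1;0 0 0 -0.7 0 0 1;0 0 0 0 0 0 1;0 0 0 0 0 0 1"
}}

```text
time: 4.48
tool_pos: [0.5445, -0.01, 0.2563]
ee_rot: [0.702, 0.712, 0.0, -0.0]
wrist_force: [-0.0, 0.7, 0.5]
opening: 0.0
grip_force: 0.0
```

```bash
cat > m.py <<'E'
from h import *
def measure(name="wrist",lab="fin_mid"):
    s=state();p,d=grab_frame(name);cm=cam(name,s)
    r=regions_of(name,lab)
    m=np.zeros(d.shape,np.uint8)
    if r: m=r[0]["mask"].astype(np.uint8)
    m=cv2.dilate(m,np.ones((9,9)))>0
    vs,us=np.nonzero(m&(d>0)); P=cloud(m,d,cm)
    # radial centre from upper-face points: hull circle
    disc=P[(P[:,2]>.061)&(P[:,2]<.070)]
    h=cv2.convexHull((disc[:,:2]*1e3).astype(np.float32))
    c,rad=cv2.minEnclosingCircle(h)
    c=np.array(c)/1e3
    br=p[vs,us].max(1)
    F=P[(P[:,2]>.087)&(P[:,2]<.102)&(br<70)&(np.hypot(*(P[:,:2]-c).T)<.06)]
    rect=cv2.minAreaRect((F[:,:2]*1e3).astype(np.float32))
    fm=F[:,:2].mean(0); ax=np.linalg.svd(F[:,:2]-fm,full_matrices=False)[2][0]
    if ax@(fm-c)<0: ax=-ax
    print(name,"score",r[0]["score"] if r else 0,"disc c",c.round(4),"r",round(rad,1),"discz",np.median(disc[:,2]).round(4))
    print("fin mid",fm.round(4),"z",np.median(F[:,2]).round(4),"n",len(F),"rect",np.round(rect[1],1),np.round(rect[0],1),"PCA ang",np.degrees(np.arctan2(ax[1],ax[0])).round(1),"centre->mid ang",np.degrees(np.arctan2(*(fm-c)[::-1])).round(1),"dist",np.hypot(*(fm-c)).round(4), "centre by fin", (fm-.034*ax).round(4))
    return s,p,d,cm
E
python3 - <<'E'
from m import *
s,p,d,cm=measure();print(s["time"],s["tool_pos"])
cv2.imwrite("pics/w2.png",p[:,:,::-1])
measure("top")
c=cam("wrist",s)
print("mount",np.array(calibration("wrist")["mount"]).round(3).tolist())
for r in spot_in("wrist","confirm_top")[:2]: print(r)
E
```

```text
wrist score 0.71 disc c [0.5821 0.0475] r 56.9 discz 0.0663
fin mid [0.548  0.0501] z 0.0943 n 980 rect [12.6 34.1] [548.   50.1] PCA ang 175.7 centre->mid ang 175.7 dist 0.0342 centre by fin [0.5819 0.0476]
4.4833 [ 0.54445849 -0.00999211  0.25631823]
top score 0.7 disc c [0.5827 0.0531] r 55.7 discz 0.0655
fin mid [0.5499 0.0553] z 0.0936 n 79 rect [ 6.1 33.7] [550.2  55.2] PCA ang 175.7 centre->mid ang 176.2 dist 0.0328 centre by fin [0.5838 0.0527]
mount [[0.0, -0.962, -0.275, 0.069], [1.0, -0.0, 0.001, -0.0], [-0.001, -0.275, 0.962, -0.118], [0.0, 0.0, 0.0, 1.0]]
{'uv': [366.1, 324.2], 'score': 0.71}
```

View pics/w2.png

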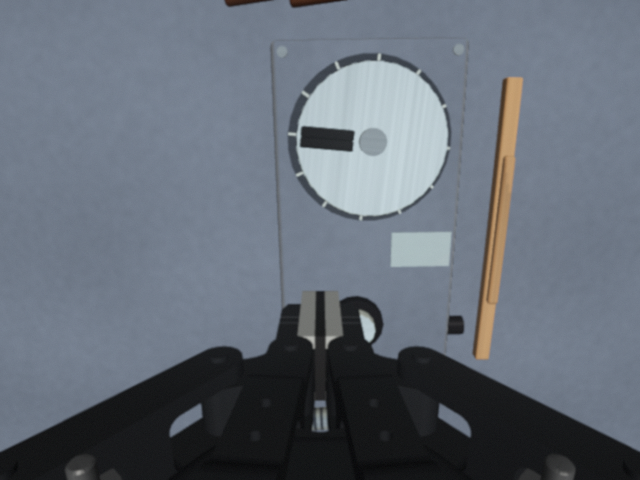

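The wrist view is clear. The hub is at (372,142) and the fin runs from (301,138) to (354,140), with its tick at (293,134). The button is at about (366,322), partly hidden by the fingers. The wrist fit agrees with itself: disc radius 57 mm, fin distance 34 mm and heights all correct. I'll line up behind the trailing face.

{"api": "carry_out", "payload": {
  "steps": "0 0 0.64 0 0 0 1;0 0 0.64 0 0 0 1;0 0 0 0.6 -0.1 0 1;0 0 0 0.6 -0.1 0 1;0 0 0 0 0 1 1;0 0 0 0 0 1 1;0 0 0 0 0 1 1;0 0 0 0 0 0 1;0 0 0 0 0 0 1"
}}

```text
time: 5.48
tool_pos: [0.5409, 0.0218, 0.1807]
ee_rot: [0.732, 0.681, -0.001, -0.001]
wrist_force: [0.1, -0.1, 1.0]
opening: -0.002
grip_force: 0.0
```

Run:
```python
from m import *
s,p,d,cm=measure();print(s["tool_pos"],R.from_quat(s["ee_rot"]).as_matrix().round(3).tolist())
T=R.from_quat(s["ee_rot"]).as_matrix()
m=np.zeros(d.shape,bool);m[270:400,285:360]=1
m&=(d<.2)
P=(cloud(m,d,cm)-s["tool_pos"])@T
print("tool-frame finger pts min",P.min(0).round(4),"max",P.max(0).round(4),len(P))
t=P[P[:,2]>P[:,2].max()-.004];print("tip",t.min(0).round(4),t.max(0).round(4))
for z in range(-10,30,5):
    t=P[abs(P[:,2]-z/1e3)<.0025]
    if len(t):print(z,t.min(0).round(4),t.max(0).round(4))
cv2.imwrite("pics/w3.png",p[:,:,::-1])
```

```text
wrist score 0.73 disc c [0.582  0.0474] r 56.9 discz 0.0663
fin mid [0.5481 0.051 ] z 0.0942 n 1874 rect [13.6 34.5] [548.2  50.5] PCA ang 175.9 centre->mid ang 173.9 dist 0.0341 centre by fin [0.582  0.0485]
[0.54094344 0.02181992 0.18067755] [[0.072, 0.997, -0.003], [0.997, -0.072, -0.001], [-0.001, -0.003, -1.0]]
tool-frame finger pts min [-0.0115 -0.0126 -0.0501] max [0.0178 0.0133 0.0216] 7618
tip [ 0.0058 -0.0125  0.0176] [0.011  0.0115 0.0216]
-10 [-0.0115 -0.0069 -0.0125] [ 0.0114  0.0063 -0.0075]
-5 [ 0.0057 -0.0111 -0.0075] [ 0.0111  0.012  -0.0025]
0 [ 0.0055 -0.0115 -0.0025] [0.0112 0.0125 0.0025]
5 [ 0.0053 -0.012   0.0025] [0.0112 0.0131 0.0075]
10 [ 0.0055 -0.0123  0.0075] [0.011  0.0132 0.0125]
15 [ 0.0057 -0.0126  0.0125] [0.0111 0.0133 0.0174]
20 [ 0.0058 -0.0125  0.0175] [0.011  0.0115 0.0216]
```

View pics/w3.png

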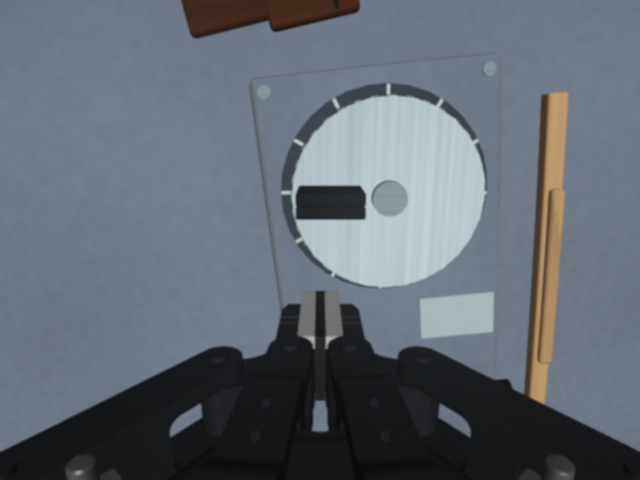

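{"api": "carry_out", "payload": {
  "steps": "0 0 0 0 0 1 1;0 0 0 0 0 1 1;0 0 0 0 0 1 1;0 0 0 0 0 0 1;0 0 0 0.2 0 0 1;0 0 0 0.2 0 0 1;0 0 0 0 0 0 1"
}}

```text
time: 6.17
tool_pos: [0.544, 0.0328, 0.1083]
ee_rot: [0.732, 0.681, 0.002, 0.001]
wrist_force: [-0.3, -0.1, -0.8]
opening: 0.0
grip_force: 0.0
```

{"api": "carry_out", "payload": {
  "steps": "0 0 1 0.109 -0.05 0 1;0 0 1 0.109 -0.05 0 1;0 0 1 0.109 -0.05 0 1;0 0 1 0.109 -0.05 0 1;0 0 1 0.109 -0.05 0 1;0 0 1 0.109 -0.05 0 1;0 0 0 0 0 0 1"
}}

```text
time: 6.75
tool_pos: [0.5402, 0.05, 0.1078]
ee_rot: [0.858, 0.513, 0.001, 0.0]
wrist_force: [0.4, 0.7, -0.4]
opening: 0.003
grip_force: 0.0
```

```bash
cat > q.py <<'E'
from h import *
def rel(pr=True):
    s=state();M=R.from_quat(s["ee_rot"]).as_matrix()
    c=np.array([.582,.0475,s["tool_pos"][2]])
    print(s["time"],"yaw turned",(85.7-np.degrees(np.arctan2(M[1,0],M[0,0]))).round(2),"centre in tool mm",((c-s["tool_pos"])@M*1e3).round(1),"z",s["tool_pos"][2].round(4),"F",s["wrist_force"].round(1),s["joints"].round(2))
E
python3 - <<'E'
from q import *; rel()
from m import *; s,p,d,cm=measure();cv2.imwrite("pics/w4.png",p[:,:,::-1])
E
```

```text
6.75 yaw turned 23.97 centre in tool mm [17.6 38.   0.1] z 0.1078 F [ 0.4  0.7 -0.4] [-0.61  0.5   0.52  2.03 -0.38  0.7  -0.34]
wrist score 0.73 disc c [0.582  0.0473] r 56.9 discz 0.0663
fin mid [0.5538 0.0671] z 0.0941 n 4438 rect [23.6 35.7] [551.  63.] PCA ang 145.8 centre->mid ang 144.9 dist 0.0344 centre by fin [0.5819 0.048 ]
```

View pics/w4.png

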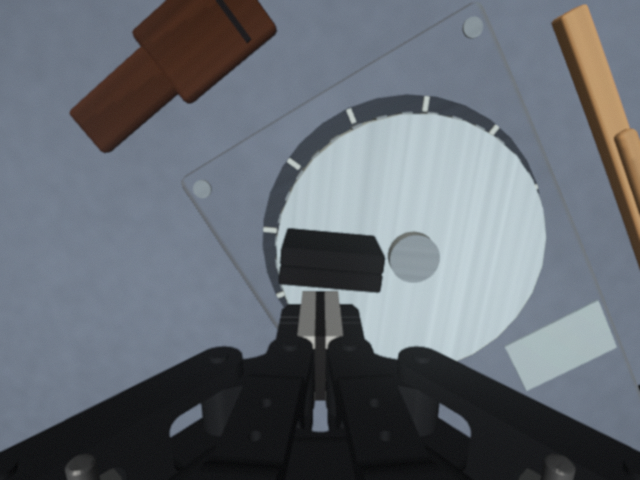

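The fin has moved one click (now at 145.8 deg) and the measurement still tracks well. On to the next clicks.

{"api": "carry_out", "payload": {
  "steps": "0 0 1 0.109 -0.05 0 1;0 0 1 0.109 -0.05 0 1;0 0 1 0.109 -0.05 0 1;0 0 1 0.109 -0.05 0 1;0 0 1 0.109 -0.05 0 1;0 0 1 0.109 -0.05 0 1;0 0 1 0.109 -0.05 0 1;0 0 0 0 0 0 1"
}}

```text
time: 7.52
tool_pos: [0.5451, 0.0693, 0.1067]
ee_rot: [0.957, 0.291, 0.0, -0.0]
wrist_force: [0.6, -0.1, -0.5]
opening: 0.001
grip_force: 0.0
```

Run:
```python
from q import *; rel()
from m import *; s,p,d,cm=measure()
```

```text
7.5167 yaw turned 51.9 centre in tool mm [18.5 38.6  0. ] z 0.1067 F [ 0.6 -0.1 -0.5] [-0.74  0.55  0.65  2.01 -0.49  0.74 -0.76]
wrist score 0.93 disc c [0.5825 0.0477] r 56.9 discz 0.0663
fin mid [0.5654 0.0775] z 0.0941 n 4495 rect [22.9 35.6] [561.1  75.3] PCA ang 120.5 centre->mid ang 119.9 dist 0.0344 centre by fin [0.5826 0.0482]
```

{"api": "carry_out", "payload": {
  "steps": "0 0 1 0.109 -0.05 0 1;0 0 1 0.109 -0.05 0 1;0 0 1 0.109 -0.05 0 1;0 0 1 0.109 -0.05 0 1;0 0 1 0.109 -0.05 0 1;0 0 1 0.109 -0.05 0 1;0 0 1 0.109 -0.05 0 1;0 0 0 0 0 0 1"
}}

```text
time: 8.28
tool_pos: [0.5592, 0.0842, 0.1063]
ee_rot: [0.999, 0.051, -0.0, -0.0]
wrist_force: [0.4, 0.5, 0.9]
opening: -0.003
grip_force: 0.0
```

Run:
```python
from q import *; rel()
from m import *; s,p,d,cm=measure()
```

```text
8.2833 yaw turned 79.87 centre in tool mm [19.  38.8 -0. ] z 0.1063 F [0.4 0.5 0.9] [-0.83  0.62  0.78  1.98 -0.61  0.79 -1.17]
wrist score 0.76 disc c [0.5822 0.0474] r 56.9 discz 0.0663
fin mid [0.58   0.0817] z 0.0941 n 4594 rect [21.4 35.5] [576.1  81.4] PCA ang 94.6 centre->mid ang 93.7 dist 0.0344 centre by fin [0.5827 0.0478]
```

```bash
sed -i 's/P\[:,2\]>.087/P[:,2]>.0925/' m.py
python3 - <<'E'
from q import *
from m import *; s,p,d,cm=measure(); s,p,d,cm=measure();rel();cv2.imwrite("pics/w5.png",p[:,:,::-1])
E
```

```text
wrist score 0.88 disc c [0.5821 0.0475] r 56.9 discz 0.0663
fin mid [0.5845 0.0816] z 0.0942 n 3960 rect [35.5 23.9] [579.7  82. ] PCA ang 85.2 centre->mid ang 86.0 dist 0.0342 centre by fin [0.5816 0.0477]
wrist score 0.67 disc c [0.582  0.0475] r 56.9 discz 0.0663
fin mid [0.5848 0.0815] z 0.0942 n 3995 rect [35.3 27.5] [578.1  82. ] PCA ang 83.9 centre->mid ang 85.2 dist 0.0341 centre by fin [0.5812 0.0477]
8.5833 yaw turned 79.82 centre in tool mm [18.9 38.4 -0. ] z 0.1065 F [ 0.3 -1.6 -0.2] [-0.83  0.62  0.78  1.98 -0.61  0.79 -1.17]
```

View pics/w5.png

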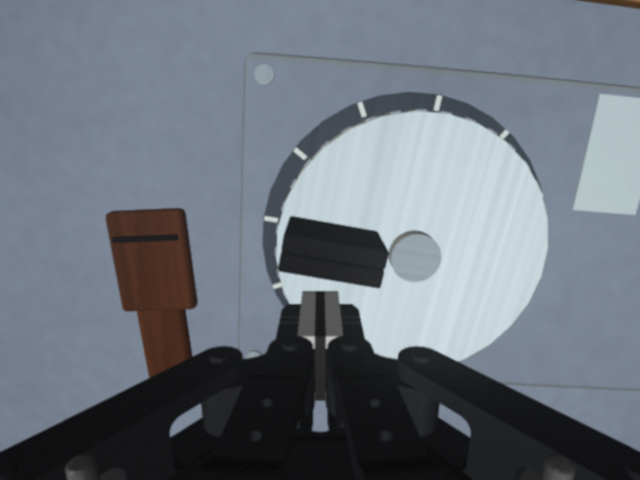

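The snap takes a few tenths of a second. The fin now rests at the third click, pointing at the tick at (271,219). Now the fourth, stopping just past halfway.

{"api": "carry_out", "payload": {
  "steps": "0 0 1 0.115 -0.05 0 1;0 0 1 0.115 -0.05 0 1;0 0 1 0.115 -0.05 0 1;0 0 1 0.115 -0.05 0 1;0 0 1 0.115 -0.05 0 1;0 0 1 0.115 -0.05 0 1;0 0 1 0.115 -0.05 0 1;0 0 0 0 0 0 1;0 0 0 0 0 0 1;0 0 0 0 0 0 1"
}}

```text
time: 9.42
tool_pos: [0.58, 0.0902, 0.1064]
ee_rot: [0.982, -0.191, 0.0, 0.0]
wrist_force: [0.2, -0.1, 0.0]
opening: 0.002
grip_force: 0.0
```

Run:
```python
from q import *
from m import *; rel();s,p,d,cm=measure(); measure();measure()
```

```text
9.4167 yaw turned 107.77 centre in tool mm [17.9 38.8  0. ] z 0.1064 F [ 0.2 -0.1  0. ] [-0.89  0.7   0.89  1.93 -0.73  0.86 -1.57]
wrist score 0.95 disc c [0.5819 0.0475] r 56.8 discz 0.0663
fin mid [0.6015 0.0754] z 0.0942 n 4016 rect [35.4 24.5] [597.   78.3] PCA ang 54.1 centre->mid ang 55.0 dist 0.0341 centre by fin [0.5815 0.0479]
wrist score 0.82 disc c [0.5817 0.0474] r 56.9 discz 0.0663
fin mid [0.6015 0.0755] z 0.0942 n 4017 rect [35.4 24.2] [597.3  78.2] PCA ang 54.0 centre->mid ang 54.9 dist 0.0343 centre by fin [0.5815 0.048 ]
wrist score 0.91 disc c [0.5818 0.0474] r 56.8 discz 0.0663
fin mid [0.6014 0.0755] z 0.0942 n 4034 rect [35.3 24.4] [597.1  78.3] PCA ang 53.5 centre->mid ang 55.1 dist 0.0342 centre by fin [0.5812 0.0481]
```

The fin rests at 4 clicks (about 55 deg against 55.7 nominal), ahead of the finger. I'll back off, rise and go to look at the button.

{"api": "carry_out", "payload": {
  "steps": "0 0 0 -0.5 0 0 1;0 0 0 -0.5 0 0 1;0 0 0 0 0 -1 1;0 0 0 0 0 -1 1;0 0 0 0 0 -1 1;0 0 0 0 0 -1 1;0 0 0 0 0 -0.5 1;0 0 0 0 1 0 1;0 0 0 0 1 0 1;0 0 0 0 1 0 1"
}}

```text
time: 10.55
tool_pos: [0.5279, 0.0299, 0.2186]
ee_rot: [0.981, -0.192, 0.0, -0.0]
wrist_force: [-0.6, -1.8, 0.9]
opening: 0.003
grip_force: 0.0
```

{"api": "carry_out", "payload": {
  "steps": "0 0 0 0 1 0 1;0 0 0 0 1 0 1;0 0 0 0 1 0 1;0 0 0 0 1 0 1;0 0 0 0 0.5 0 1;0 0 0 0 0 0 1;0 0 0 0 0 0 1"
}}

```text
time: 11.13
tool_pos: [0.486, -0.0735, 0.2187]
ee_rot: [0.981, -0.193, -0.0, -0.0]
wrist_force: [-0.4, 0.2, -0.2]
opening: 0.001
grip_force: 0.0
```

```bash
cat > b.py <<'E'
from h import *
s=state();p,d=grab_frame("wrist");cm=cam("wrist",s);cv2.imwrite("pics/w6.png",p[:,:,::-1])
print(s["tool_pos"].round(4))
for r in regions_of("wrist","confirm_top")[:2]:
    P=cloud(r["mask"],d,cm);Q=P[(P[:,2]>.0645)&(P[:,2]<.0695)]
    print(r["score"],r["uv"],len(P),P[:,2].max())
    if len(Q)>20:
        c,rad=cv2.minEnclosingCircle((Q[:,:2]*1e3).astype(np.float32));t=np.append(np.array(c)/1e3,s["tool_pos"][2])
        M=R.from_quat(s["ee_rot"]).as_matrix()
        print("button",np.round(c,1),"r",rad,"mean",Q.mean(0).round(4),"shift units",((t-s["tool_pos"])@M/.025).round(2),"tool x",M[:,0].round(3))
E
python3 b.py; python3 -c "
from m import *;measure()"
```

```text
[ 0.486  -0.0735  0.2187]
0.92 [311.3, 78.4] 2114 0.06954187124803474
button [ 576.8 -107.7] r 15.885814666748047 mean [ 0.5768 -0.1076  0.0672] shift units [ 3.88 -0.11 -0.  ] tool x [ 0.926 -0.379 -0.   ]
wrist score 0.96 disc c [0.582  0.0475] r 57.1 discz 0.0663
fin mid [0.5997 0.0722] z 0.0942 n 1076 rect [30.8 13.8] [599.7  72.7] PCA ang 55.1 centre->mid ang 54.4 dist 0.0304 centre by fin [0.5802 0.0443]
```

View pics/w6.png

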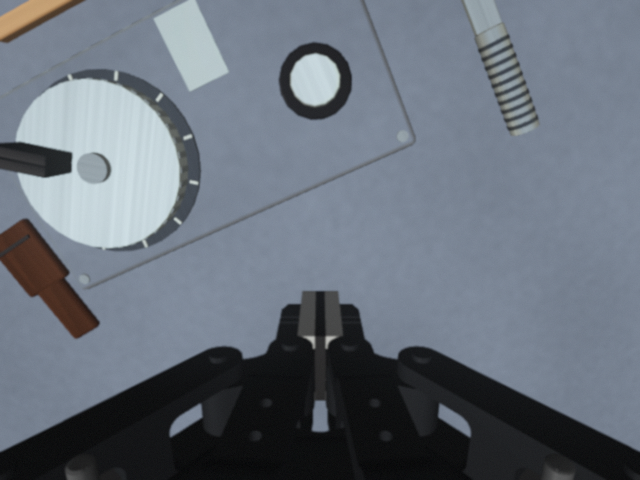

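The button is at (315,80), and the fit gives r 15.9 mm at z 67 mm, 155 mm from the dial, as it should be. The fin is still at the fourth click. I'll move over the button and lower to just above it.

{"api": "carry_out", "payload": {
  "steps": "0 0 0 0.97 -0.03 0 1;0 0 0 0.97 -0.03 0 1;0 0 0 0.97 -0.03 0 1;0 0 0 0.97 -0.03 0 1;0 0 0 0 0 1 1;0 0 0 0 0 1 1;0 0 0 0 0 1 1;0 0 0 0 0 1 1;0 0 0 0 0 0.7 1;0 0 0 0 0 0 1"
}}

```text
time: 12.17
tool_pos: [0.575, -0.1057, 0.0975]
ee_rot: [0.981, -0.192, -0.003, 0.0]
wrist_force: [0.5, 0.7, -0.0]
opening: 0.001
grip_force: 0.0
```

{"api": "carry_out", "payload": {
  "steps": "0 0 0 0 0 0.15 1;0 0 0 0 0 0.1 1;0 0 0 0 0 0.1 1;0 0 0 0 0 0 1;0 0 0 0 0 0 1"
}}

```text
time: 12.58
tool_pos: [0.5772, -0.1076, 0.0932]
ee_rot: [0.981, -0.192, 0.001, -0.0]
wrist_force: [-0.5, 1.0, 0.2]
opening: -0.003
grip_force: 0.0
```

{"api": "carry_out", "payload": {
  "steps": "0 0 0 0 0 0.1 1;0 0 0 0 0 0.1 1;0 0 0 0 0 0.1 1;0 0 0 0 0 0 1;0 0 0 0 0 0 1"
}}

```text
time: 13.0
tool_pos: [0.5775, -0.1078, 0.0861]
ee_rot: [0.981, -0.193, 0.001, -0.001]
wrist_force: [-1.6, 1.2, 11.0]
opening: -0.002
grip_force: 5.5
```

{"api": "carry_out", "payload": {
  "steps": "0 0 0 0 0 0.06 1;0 0 0 0 0 0 1;0 0 0 0 0 0 1"
}}

```text
time: 13.25
tool_pos: [0.5775, -0.1079, 0.0858]
ee_rot: [0.981, -0.193, 0.001, -0.001]
wrist_force: [-6.2, 4.0, 24.0]
opening: 0.003
grip_force: 12.0
```

The tool moved only 0.3 mm further while the force rose to 24 N, so the button is at its end stop. I'll lift clear.

{"api": "carry_out", "payload": {
  "steps": "0 0 0 0 0 -0.3 1;0 0 0 0 0 -0.7 1;0 0 0 0 0 -1 1;0 0 0 0 0 -1 1;0 0 0 0 0 -1 1;0 0 0 0 0 -1 1;0 0 0 -1 0 0 1;0 0 0 -1 0 0 1;0 0 0 -1 0 0 1;0 0 0 -1 0 0 1"
}}

```text
time: 14.08
tool_pos: [0.4829, -0.0696, 0.2082]
ee_rot: [0.981, -0.193, -0.0, -0.0]
wrist_force: [0.1, 1.0, 0.5]
opening: 0.001
grip_force: 0.0
```

{"api": "carry_out", "payload": {
  "steps": "0 0 0 0 0 0 1;0 0 0 0 0 0 1;0 0 0 0 0 0 1"
}}

```text
time: 14.33
tool_pos: [0.4849, -0.0697, 0.2088]
ee_rot: [0.981, -0.192, 0.001, -0.0]
wrist_force: [-0.0, -0.6, -0.2]
opening: -0.003
grip_force: 0.0
```

```bash
sed -i s/w6/w7/ b.py; python3 b.py; python3 -c "
from m import *;measure()"
```

```text
[ 0.4849 -0.0697  0.2088]
0.91 [318.0, 72.1] 2278 0.06964745121718607
button [ 576.7 -107.6] r 15.997268676757812 mean [ 0.5766 -0.1075  0.0672] shift units [3.97 0.02 0.  ] tool x [ 0.926 -0.377  0.001]Traceback (most recent call last):
  File "<string>", line 2, in <module>
    from m import *;measure()
                    ~~~~~~~^^
  File "m.py", line 10, in measure
    disc=P[(P[:,2]>.061)&(P[:,2]<.070)]
            ~^^^^^
IndexError: too many indices for array: array is 1-dimensional, but 2 were indexed
```

```bash
python3 -c "
from workcell import *;print(sign_off())"
```

```text
the job is handed in; nothing more can be done
None
```

The job is handed in: the dial went four clicks clockwise, the confirm button was then pressed to its stop and came back up, and the arm drew clear; I last measured the dial before the press, since the check after it found no fin.

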